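# Shim up a tilting inspection plate with a wedge

### The job

First clear the two metal offcuts lying in front of the hinged inspection plate into the open scrap bin. Then pick up the steel wedge and push it, thin end first and flat on the table, under the plate's front edge between the two rails until that edge is just lifted off the rails, by about 4 mm (2 to 6 mm is fine). Finish still gripping the wedge, with the plate resting on the wedge and not touched by the gripper, and leave everything else where it is.

Things in the scene. Friction and masses are not known exactly. Their poses are not given: they have to be found in the camera images.
- front (a point): Point on the table under the middle of the hinged plate's front edge; fixed. Its +x runs level from there under the plate to the hinge (the way to push the wedge), z up. The table is clear under the plate up to a 6 mm strip 170 mm in. A steel housing bolted on the plate begins 77 mm behind the front edge, its top 82 mm above the table.
- plate (a joint): Hinge angle of the plate (rad): 0 lying on the rails, growing as its front edge lifts; lift of that edge = 180 mm x angle (0.022 rad = 4 mm). It falls back by its weight. Plate and housing weigh about 0.75 kg: lifting the edge takes about 2 to 5 N upwards, pushing the wedge in some 5 to 15 N with friction.
- edge (a point): Middle of the plate's lower front edge, moves with the plate. The aluminium plate is 170 mm wide, 180 mm from front edge to hinge axis, 12 mm thick; lying down its underside is 10 mm above the table, on two dark steel rails 10 mm high along its left and right sides. Between the rails the gap is open 64 mm either side of the middle.
- wedge_grip (a point): Centre of the grip block of the loose steel wedge, 18 mm above its underside. +x points along the wedge to its thin tip, 97.5 mm ahead; z up. The wedge lies flat, 120 mm long, 28 mm wide, 0.3 kg. The block is its rear 45 mm, 36 mm high; before it the top slopes straight down over 75 mm, from 20 mm high at the block to 4 mm at the tip.
- wedge_tip (a point): Middle of the wedge's thin front end, 2 mm above its underside; axes as the wedge's. The wedge first touches the plate when the tip is about 28 mm behind the front edge; the edge is 4 mm up at about 47 mm.
- bin_in (a point): centre of the inner floor (4 mm above the table) of the grey open scrap bin, fixed to the table: 150 x 150 mm outside, walls 4 mm thick and 50 mm high
- bar_mid (a point): centre of the square bar offcut, a loose aluminium block 42 mm long (its x) by 26 mm wide (its y) by 26 mm high, standing on the table in front of the plate
- round_mid (a point): centre of the round bar offcut, a loose upright steel cylinder 30 mm in diameter and 28 mm high, standing on the table in front of the plate
- bar_end: the same square bar offcut; origin in the middle of its underside
- round_end: the same round offcut; origin in the middle of its underside
- wedge: the same wedge; origin in the middle of its underside, 60 mm from each end
- bin: the same scrap bin; origin in the middle of its underside
- parallel: bystander: plain rectangular steel bar 80 x 20 x 30 mm, without a taper, to leave alone; origin in the middle of its underside
- bushing: bystander: steel ring 54 mm across, 32 mm high; origin in the middle of its underside
- bolt: bystander: dark bolt standing on its head beside the plate, 32 mm across, 48 mm high; origin in the middle of its underside
- depth_gauge: bystander: T-shaped depth gauge lying flat, about 160 x 110 mm, 30 mm high; origin under one end of its cross bar
- square: bystander: L-shaped try square lying flat, legs 100 and 150 mm, 14 mm high; origin under the free end of the thick leg
- screwdriver: bystander: screwdriver with a black handle lying on the table near the robot; origin on its underside
- flange: bystander: aluminium flange 70 mm across, 30 mm high with a hub, near the robot; origin in the middle of its underside

How it is judged:
By the outcome, as a careful person would: the job done as asked, in the order asked, and still so for the second after the job is handed in, while the arm keeps its last pose, push and grip.
It also fails if it takes over 72 s, if anything falls off the work surface, if the arm or the gripper's body presses on something with over 40 N, if the wrist force passes 120 N, or if a joint passes its speed limit or range.

### The arm

A 7-joint arm with a two-finger parallel gripper is mounted at the origin on the work surface. World frame = base frame: x ahead of the robot, y to its left, z up, the work surface at z = 0. Lengths are in m, angles in rad, forces in N, time in s.
With the tool pointing down it reaches from about 0.4 to 0.875 m from the base axis. Payload 19.3 kg.
Tool frame: the origin (TCP) lies on the mounting face of the last link; the fingertips stand 173 mm ahead of it and the grasp point (between the pads) lies 155 mm ahead of it (bot.grip_point_offset is the distance from the TCP to the grasp point, in m); z points along the fingers, y is the line along which they close (so a half turn about z gives the same grasp; the last joint's range is limited). The gripper opens to 85 mm and grips with 20 to 120 N. Pads are 22 mm wide; open, the fingers measure 114 mm over their backs; the gripper's body (76 mm by 85 mm) begins 54 mm behind the grasp point. The pads swing forward as they close: fully open they stand 13 mm farther back than shut.
Start: joints at [-1.207, 0.521, -0.036, 1.599, 0.021, 1.021, -0.113], TCP at [0.263, 0.567, 0.405] pointing down, gripper open.
Joint ranges: [-2.91, 2.91], [-0.3, 2.13], [-1.5, 1.42], [0.17, 2.43], [-1.26, 4.41], [0.16, 1.93], [-2.52, 2.52]. Speed limits (rad/s): [1.89, 1.89, 2.39, 2.39, 3.01, 3.01, 3.01].

### API

Orientations are given as [roll, pitch, yaw] about the fixed x, y, z axes, in that order (R = Rz(yaw) Ry(pitch) Rx(roll)).
In Python, from workcell import bot gives the robot as it stands.
- The arm moves only by the tool arm_command, never from a script. Its argument "deltas" is a list of rows, each a list of 3 entries, a list of its own where there are three numbers: the shift along the tool's x, y, z in cm, then the turn, a rotation vector about the tool's x, y, z in rad, then the finger opening in cm, from 0 to 8.54. In form: [[[tx, ty, tz], [rx, ry, rz], claw], ...]. A call has 1 to 20 rows; each row shifts and turns the commanded pose from where the row before left it, along the tool's axes as they then stand; what a row does not reach is not made up. A row lasts 1/10 s, in which the tool goes at most 50 mm and 8.59 degrees, less where a joint would pass 70% of its speed; a pose out of reach is approached as far as the arm can. A call with a gripper value outside its range is refused whole. The fingers move at their own pace and stop on an object; "newtons" is the grip in N (left out, the last holds). Time passes only in rows, so rows that do not move let the fingers close. It gives the time, the measured TCP pose, the force, the opening and the grip force at its end, in the units of the state.
- bot.observe(): the state, without advancing time (a new reading comes with each control period).
- bot.grab_frame(name): name is "scene" or "top" or "wrist"; returns a dict with "frame" (384x512x3 uint8, red, green, blue), "K" (3x3 intrinsics, pixels), "k1" (the pictures are not rectified: a ray, as slopes to the right and down, at radius r is drawn at 1 + k1 r^2 times it, then the intrinsics apply), "rvec" (rotation vector, rad) and "tvec" (3), from world to camera coordinates, as OpenCV has them; the wrist camera has in their place "T_tool_cam" (4x4, takes a point from camera to tool coordinates, whose origin is the TCP and whose axes are the flange's). Camera axes: x right, y down, z forward; pixel columns grow to the right and rows downward; lengths in m; the calibration is good to about 2 mm. A picture is of the moment at which its call begins: read the wrist's pose just before it. There is no depth.
- bot.job_done(): hands the job in; it is judged then, once.
Trained networks look in a picture, given as the dict that the camera call returned (one of the last four; its "shot" number tells which), for a name from the list of things; names that differ only in an ending like _2 or _b are one class to them, and where a whole thing is asked for, a point or a joint stands for the part that bears it (a point fixed in the world has none). Each returns a list of dicts, best first, with "p" (0 to 1); they miss things now and then, are a little off and sometimes report something else, mostly with a low value. They report only what shows in the picture. A call takes as long as a camera call.
- bot.find_in(name, picture): "rect" ([left, top, width, height] in pixels, round what is visible of it).
- bot.mark_of(name, picture): "at" ([column, row] in pixels: a listed point, or the origin of a listed thing).
The state is a dict: "clock": time; "qpos": joint angles; "qd": joint speeds; "joint_efforts": joint torques, N m; "position": TCP position; "tool_rot": TCP orientation; "force": force on the tool from outside, world axes, zero at the start; "moment": the same for the moment, N m; "grip_width": finger opening in m; "finger_force": force on a finger pad.
Only numpy, scipy, OpenCV 4.12 (cv2) and the standard library are available. Lean on these libraries where they do the work, as an engineer would, in place of code of your own. Each camera call takes 0.05 s, during which the arm holds its last target. There are 200 camera calls.

## Working session

There is one attempt and no reset: what is moved stays moved. The work goes in short steps, Python scripts to look and compute and a tool call to move; the robot and the scene stay as the last step left them, time stands still between calls to the robot, and variables do not carry over. Pictures are saved under pics/ and viewed, at most 12 in all, crops included, and the job is handed in when it is done.

Besides the shell and the picture viewer there is one more tool, called after ">>>" by a JSON object that holds its "api" and its "payload", one argument or row to a line. arm_command: Moves the arm, as the interface text tells. Its arguments: {"type":"object","properties":{"deltas":{"type":"array","items":{"type":"array"}},"newtons":{"type":"number"}},"required":["deltas"]}

```bash
ls; mkdir -p pics; cat > h.py <<'E'
import numpy as np, cv2
from scipy.spatial.transform import Rotation as R
from workcell import bot
def grab(name):
    s=bot.observe(); f=bot.grab_frame(name); f['state']=s; return f
def cam(f):
    "R (cam->world), origin"
    if 'rvec' in f:
        M=cv2.Rodrigues(np.array(f['rvec'],float))[0]; return M.T, -M.T@np.array(f['tvec'],float).ravel()
    s=f['state']; T=np.eye(4); T[:3,:3]=R.from_euler('xyz',s['tool_rot']).as_matrix(); T[:3,3]=s['position']
    W=T@np.array(f['T_tool_cam']); return W[:3,:3],W[:3,3]
def dist(f): return np.array([f['k1'],0,0,0],float)
def onz(f,px,z):
    p=cv2.undistortPoints(np.array([[px]],float),np.array(f['K'],float),dist(f)).ravel()
    A,o=cam(f); d=A@np.array([p[0],p[1],1]); return o+d*(z-o[2])/d[2]
def proj(f,P):
    A,o=cam(f); c=(np.atleast_2d(P)-o)@A
    return cv2.projectPoints(c,np.zeros(3),np.zeros(3),np.array(f['K'],float),dist(f))[0].reshape(-1,2)
def save(f,n): cv2.imwrite('pics/'+n,cv2.cvtColor(f['frame'],cv2.COLOR_RGB2BGR))
E
cat > a.py <<'E'
from h import *
Z=dict(front=0,edge=.01,wedge_grip=.018,wedge_tip=.002,bin_in=.004,bar_mid=.013,round_mid=.014,bar_end=0,round_end=0,wedge=0,bin=0,parallel=0,bushing=0,bolt=0,depth_gauge=0,square=0,screwdriver=0,flange=0)
s=bot.observe(); print(s)
for c in ('top','scene'):
    f=grab(c); save(f,c+'0.png'); print(c, cam(f)[1])
    for n,z in Z.items():
        r=bot.mark_of(n,f)
        print(n,[(np.round(x['p'],2),np.round(x['at']),np.round(onz(f,x['at'],z)[:2],4)) for x in r[:2]])
E
python3 a.py
```

```text
pics
{'clock': 0.0, 'qpos': array([-1.20717167,  0.52204144, -0.03634447,  1.60000225,  0.02119289,
        1.02111396, -0.1128125 ]), 'qd': array([7.51208949e-05, 5.34074526e-04, 3.72165486e-04, 7.43199126e-04,
       2.96245053e-04, 8.65275882e-04, 1.43729817e-03]), 'joint_efforts': array([ 3.66103659e-04, -9.27082586e+01,  1.97997272e+00, -3.69923115e+01,
        1.79110043e-02,  8.17118911e-03,  4.24812424e-05]), 'position': array([0.26266825, 0.56696936, 0.4041104 ]), 'tool_rot': array([-3.14041446e+00,  7.04273980e-05,  2.70775655e+00]), 'force': array([-0.63212653,  0.66894903,  0.67315404]), 'moment': array([-0.01597291,  0.01512661,  0.06052578]), 'finger_force': 0.0, 'grip_width': 0.08537961356229955}
top [ 0.37326358 -0.01216147  1.01271281]
front [(np.float64(0.78), array([255., 172.]), array([0.5924, 0.0067]))]
edge [(np.float64(0.85), array([253., 172.]), array([0.5917, 0.0109]))]
wedge_grip [(np.float64(0.96), array([124., 230.]), array([0.4508, 0.3214]))]
wedge_tip [(np.float64(0.68), array([122., 196.]), array([0.5363, 0.3361])), (np.float64(0.6), array([232., 190.])
[... 2460 characters left out ...]
[352., 284.]), array([0.661 , 0.2994])), (np.float64(0.45), array([ 99., 214.]), array([ 0.7116, -0.3308]))]
bushing [(np.float64(0.62), array([130., 203.]), array([ 0.6447, -0.2852]))]
bolt [(np.float64(0.65), array([381., 218.]), array([0.4277, 0.3132])), (np.float64(0.61), array([287., 252.]), array([0.6324, 0.1472]))]
depth_gauge [(np.float64(0.74), array([360., 308.]), array([0.7122, 0.3267]))]
square [(np.float64(0.57), array([ 98., 211.]), array([ 0.704, -0.339])), (np.float64(0.56), array([130., 206.]), array([ 0.6543, -0.2772]))]
screwdriver []
flange [(np.float64(0.52), array([211., 145.]), array([ 0.2899, -0.254 ])), (np.float64(0.2), array([244., 222.]), array([0.5838, 0.016 ]))]
```

```bash
python3 - <<'E'
import cv2
a=cv2.imread('pics/top0.png')[110:270,90:430]
cv2.imwrite('pics/top0c.png',cv2.resize(a,None,fx=2.3,fy=2.3,interpolation=cv2.INTER_CUBIC))
E
```

```text
(no output)
```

View pics/top0c.png

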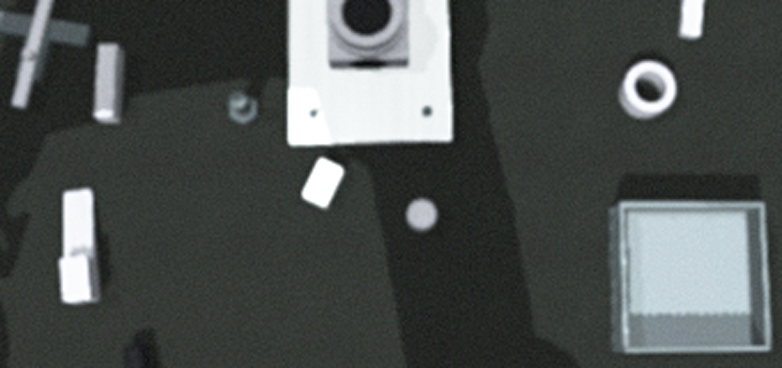

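View pics/scene0.png

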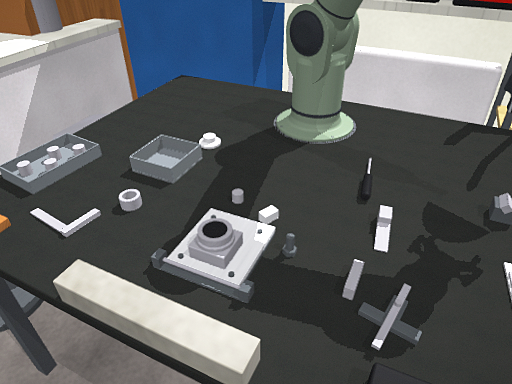

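The pictures agree with the detections: bar near crop (323,183), round at (421,214), wedge at (78,245) with its tip pointing up (away from the robot), and the bin at (690,277). The front edge of the plate runs from (288,145) to (452,140).

```bash
cat >> h.py <<'E'
def go(gp,yaw,n=None):
    "moves (tool axes, cm) for a grasp point and tool yaw; turn first/together, tool pointing down"
    s=bot.observe(); y0=s['tool_rot'][2]; M=R.from_euler('xyz',s['tool_rot']).as_matrix()
    d=np.array(gp)+[0,0,bot.grip_point_offset]-s['position']
    dy=(yaw-y0+np.pi)%(2*np.pi)-np.pi
    T=R.from_euler('xyz',[np.pi,0,yaw]).as_matrix()
    print('now gp',np.round(s['position']-[0,0,bot.grip_point_offset],4),'rot',np.round(s['tool_rot'],3),'t',round(s['clock'],2),'grip',round(s['grip_width'],4))
    print('shift now-axes cm',np.round(M.T@d*100,2),'turn z',round(-dy,3),'| shift after-turn axes cm',np.round(T.T@d*100,2))
E
python3 - <<'E'
from h import *
f=grab('top'); g=cv2.cvtColor(f['frame'],cv2.COLOR_RGB2GRAY)
for nm,c,z in (('bar',(230,189),.026),('round',(274,203),.028),('wedge',(124,217),.02)):
    x,y=c; m=(g[y-32:y+32,x-22:x+22]>130).astype('uint8')
    k,l,st,ce=cv2.connectedComponentsWithStats(m)
    i=min(range(1,k),key=lambda i:np.hypot(*(ce[i]-[22,32]))-st[i,4]*.01)
    p=np.argwhere(l==i)[:,::-1]+[x-22,y-32]
    W=np.array([onz(f,q,z)[:2] for q in p])*1000
    r=cv2.minAreaRect(W.astype('float32')); print(nm,r,W.mean(0))
for n,q in (('L',(288,145)),('R',(452,140))): print(n,onz(f,(q[0]/2.3+90,q[1]/2.3+110),.022))
go([.549,.064,.2],2.68)
E
```

```text
bar ((547.07568359375, 65.86436462402344), (31.2639102935791, 48.41421890258789), 63.787410736083984) [547.23696154  65.6322516 ]
round ((513.6792602539062, -36.72632598876953), (28.31975746154785, 26.21634292602539), 89.60640716552734) [513.37631945 -36.49650259]
wedge ((483.3452453613281, 325.22186279296875), (119.58984375, 34.972225189208984), 1.993633508682251) [483.2797786  325.10173735]
L [0.58711441 0.1014375  0.022     ]
R [ 0.59101922 -0.07017718  0.022     ]
now gp [0.2627 0.5671 0.25  ] rot [3.142 0.    2.708] t 1.95 grip 0.0854
shift now-axes cm [-47.12 -33.61   5.  ] turn z 0.028 | shift after-turn axes cm [-48.04 -32.29   5.  ]
```

>>> {"api": "arm_command", "payload": {
  "deltas": [
    [[-2.95, -2.1, 0.3], [0, 0, 0], 5.5],
    [[-2.95, -2.1, 0.3], [0, 0, 0], 5.5],
    [[-2.95, -2.1, 0.3], [0, 0, 0], 5.5],
    [[-2.95, -2.1, 0.3], [0, 0, 0], 5.5],
    [[-2.95, -2.1, 0.3], [0, 0, 0], 5.5],
    [[-2.95, -2.1, 0.3], [0, 0, 0], 5.5],
    [[-2.95, -2.1, 0.3], [0, 0, 0], 5.5],
    [[-2.95, -2.1, 0.3], [0, 0, 0], 5.5],
    [[-2.95, -2.1, 0.3], [0, 0, 0], 5.5],
    [[-2.95, -2.1, 0.3], [0, 0, 0], 5.5],
    [[-2.95, -2.1, 0.3], [0, 0, 0], 5.5],
    [[-2.95, -2.1, 0.3], [0, 0, 0], 5.5],
    [[-2.95, -2.1, 0.3], [0, 0, 0], 5.5],
    [[-2.95, -2.1, 0.3], [0, 0, 0], 5.5],
    [[-2.95, -2.1, 0.3], [0, 0, 0.028], 5.5],
    [[-2.95, -2.1, 0.3], [0, 0, 0], 5.5],
    [[0, 0, 0], [0, 0, 0], 5.5],
    [[0, 0, 0], [0, 0, 0], 5.5]
  ]
}}

```text
clock: 3.75
position: [0.549, 0.0628, 0.3565]
tool_rot: [-3.141, -0.0, 2.678]
force: [-0.7, 0.2, -0.4]
grip_width: 0.0548
finger_force: 0.0
```

```bash
python3 - <<'E'
from h import *
f=grab('wrist'); save(f,'w1.png'); print(f['T_tool_cam'])
Z=dict(front=0,edge=.01,bar_mid=.013,round_mid=.014,bar_end=0,round_end=0)
for n,z in Z.items():
    print(n,[(np.round(x['p'],2),np.round(x['at']),np.round(onz(f,x['at'],z)[:2],4)) for x in bot.mark_of(n,f)[:2]])
go([.547,.0655,.02],2.684)
E
```

```text
[[-1.17509069e-03 -9.62690393e-01 -2.70602711e-01  6.79308001e-02]
 [ 9.99999300e-01 -1.09348149e-03 -4.52344856e-04 -1.04100921e-03]
 [ 1.39568993e-04 -2.70603053e-01  9.62691004e-01  3.07904776e-02]
 [ 0.00000000e+00  0.00000000e+00  0.00000000e+00  1.00000000e+00]]
front [(np.float64(0.97), array([236., 220.]), array([0.5924, 0.0122]))]
edge [(np.float64(0.93), array([235., 224.]), array([0.5931, 0.0118]))]
bar_mid [(np.float64(0.92), array([258., 168.]), array([0.5477, 0.0634]))]
round_mid [(np.float64(0.79), array([160., 183.]), array([ 0.5151, -0.0366]))]
bar_end [(np.float64(0.97), array([257., 166.]), array([0.5479, 0.0615]))]
round_end [(np.float64(0.71), array([159., 179.]), array([ 0.5126, -0.0405]))]
now gp [0.5487 0.064  0.2021] rot [3.141 0.    2.681] t 4.1 grip 0.0549
shift now-axes cm [ 0.22  0.06 18.21] turn z -0.003 | shift after-turn axes cm [ 0.22  0.06 18.21]
```

View pics/w1.png

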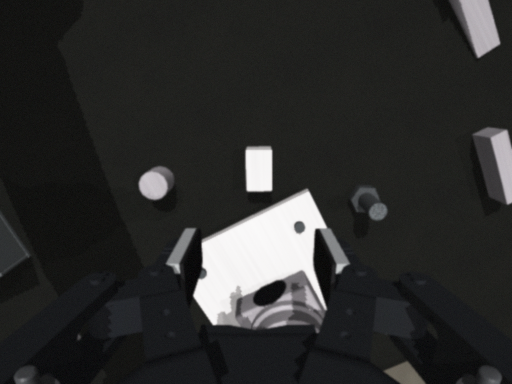

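The bar is at (258,168), square to the tool, and the plate is clear of the fingers. Descending on the bar.

>>> {"api": "arm_command", "payload": {
  "deltas": [
    [[0.15, 0, 3], [0, 0, 0], 5.5],
    [[0, 0, 3], [0, 0, 0], 5.5],
    [[0, 0, 3], [0, 0, 0], 5.5],
    [[0, 0, 3], [0, 0, 0], 5.5],
    [[0, 0, 2.5], [0, 0, 0], 5.5],
    [[0, 0, 1.8], [0, 0, 0], 5.5],
    [[0, 0, 1.3], [0, 0, 0], 5.5],
    [[0, 0, 0], [0, 0, 0], 5.5],
    [[0, 0, 0], [0, 0, 0], 1.5],
    [[0, 0, 0], [0, 0, 0], 1.5],
    [[0, 0, 0], [0, 0, 0], 1.5],
    [[0, 0, 0], [0, 0, 0], 1.5],
    [[0, 0, 0], [0, 0, 0], 1.5],
    [[0, 0, 0], [0, 0, 0], 1.5],
    [[0, 0, 0], [0, 0, 0], 1.5]
  ],
  "newtons": 40
}}

```text
clock: 5.6
position: [0.5479, 0.0641, 0.1819]
tool_rot: [3.141, 0.001, 2.68]
force: [-0.9, -0.9, 6.4]
grip_width: 0.0253
finger_force: 40.1
```

```bash
python3 - <<'E'
from h import *
print(bot.observe()['finger_force'])
go([.445,-.285,.15],2.684)
E
```

```text
40.074580907821655
now gp [0.5479 0.0641 0.0272] rot [3.141e+00 1.000e-03 2.680e+00] t 5.6 grip 0.0253
shift now-axes cm [ -6.36 -35.82 -12.31] turn z -0.004 | shift after-turn axes cm [ -6.19 -35.86 -12.28]
```

>>> {"api": "arm_command", "payload": {
  "deltas": [
    [[0, 0, -2], [0, 0, 0], 1.5],
    [[0, 0, -3], [0, 0, 0], 1.5],
    [[0, 0, -3.5], [0, 0, 0], 1.5],
    [[0, 0, -3], [0, 0, 0], 1.5],
    [[-0.6, -3.5, -1], [0, 0, 0], 1.5],
    [[-0.8, -3.5, 0], [0, 0, 0], 1.5],
    [[-0.8, -3.5, 0], [0, 0, 0], 1.5],
    [[-0.8, -3.5, 0], [0, 0, 0], 1.5],
    [[-0.8, -3.5, 0], [0, 0, 0], 1.5],
    [[-0.8, -3.5, 0], [0, 0, 0], 1.5],
    [[-0.4, -3.5, 0], [0, 0, 0], 1.5],
    [[-0.4, -3.5, 0], [0, 0, 0], 1.5],
    [[0, -3.5, 0], [0, 0, 0], 1.5],
    [[0, -3.5, 0], [0, 0, 0], 1.5],
    [[0, 0, 0], [0, 0, 0], 1.5],
    [[0, 0, 0], [0, 0, 0], 1.5]
  ]
}}

```text
clock: 7.2
position: [0.4396, -0.2738, 0.3063]
tool_rot: [3.141, 0.001, 2.678]
force: [0.8, 0.8, -1.2]
grip_width: 0.0254
finger_force: 39.6
```

```bash
python3 - <<'E'
from h import *
f=grab('wrist'); save(f,'w2.png')
for n,z in dict(bin_in=.004,bin=0,bar_mid=.15).items():
    print(n,[(np.round(x['p'],2),np.round(x['at']),np.round(onz(f,x['at'],z)[:2],4)) for x in bot.mark_of(n,f)[:2]])
print(bot.observe()['finger_force'])
go([.465,-.30,.045],2.684)
E
```

```text
bin_in [(np.float64(0.6), array([223., 204.]), array([ 0.4466, -0.314 ]))]
bin [(np.float64(0.61), array([225., 200.]), array([ 0.4444, -0.3117]))]
bar_mid [(np.float64(0.6), array([258., 248.]), array([ 0.4351, -0.2724]))]
39.57905888557434
now gp [ 0.4405 -0.2724  0.1512] rot [3.141 0.    2.681] t 7.4 grip 0.0255
shift now-axes cm [-3.41 -1.38 10.62] turn z -0.003 | shift after-turn axes cm [-3.42 -1.39 10.62]
```

View pics/w2.png

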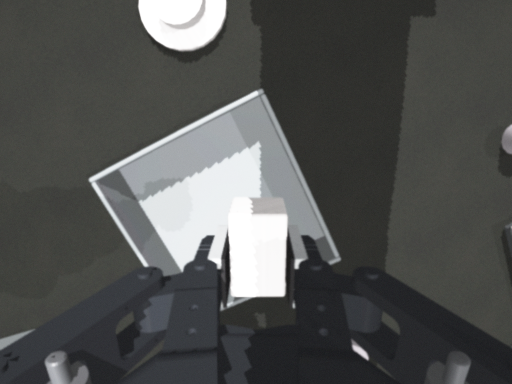

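The bar is held, seen at (258,248). The bin's centre shows at about (223,204), which gives (0.446,-0.314).

>>> {"api": "arm_command", "payload": {
  "deltas": [
    [[-1.5, -0.7, 0.5], [0, 0, 0], 1.5],
    [[-1.5, -0.7, 1], [0, 0, 0], 1.5],
    [[0, 0, 2.5], [0, 0, 0], 1.5],
    [[0, 0, 2.5], [0, 0, 0], 1.5],
    [[0, 0, 2], [0, 0, 0], 1.5],
    [[0, 0, 1.3], [0, 0, 0], 1.5],
    [[0, 0, 0.4], [0, 0, 0], 1.5],
    [[0, 0, 0], [0, 0, 0], 1.5],
    [[0, 0, 0], [0, 0, 0], 4.5],
    [[0, 0, 0], [0, 0, 0], 4.5],
    [[0, 0, 0], [0, 0, 0], 4.5],
    [[0, 0, 0], [0, 0, 0], 4.5],
    [[0, 0, -2], [0, 0, 0], 4.5],
    [[0, 0, -3], [0, 0, 0], 4.5],
    [[0, 0, -3], [0, 0, 0], 4.5],
    [[0, 0, -2], [0, 0, 0], 5.5]
  ]
}}

```text
clock: 9.0
position: [0.4606, -0.2995, 0.3058]
tool_rot: [-3.142, 0.002, 2.68]
force: [0.5, 0.1, 0.6]
grip_width: 0.0549
finger_force: 0.0
```

```bash
python3 - <<'E'
from h import *
f=grab('top')
for n,z in dict(bin_in=.004,bar_mid=.017,round_mid=.014).items():
    print(n,[(np.round(x['p'],2),np.round(x['at']),np.round(onz(f,x['at'],z)[:2],4)) for x in bot.mark_of(n,f)[:2]])
go([.5135,-.0365,.14],2.684)
E
```

```text
bin_in [(np.float64(0.45), array([142., 148.]), array([0.6569, 0.2892])), (np.float64(0.17), array([275., 200.]), array([ 0.5241, -0.0425]))]
bar_mid [(np.float64(0.65), array([380., 225.]), array([ 0.4602, -0.2932]))]
round_mid [(np.float64(0.64), array([366., 297.]), array([ 0.2899, -0.2528])), (np.float64(0.58), array([275., 202.]), array([ 0.5178, -0.0419]))]
now gp [ 0.4605 -0.2993  0.1492] rot [3.142e+00 1.000e-03 2.680e+00] t 9.2 grip 0.0551
shift now-axes cm [ 6.96 25.89  0.91] turn z -0.004 | shift after-turn axes cm [ 6.85 25.92  0.92]
```

>>> {"api": "arm_command", "payload": {
  "deltas": [
    [[0.7, 2.6, 0], [0, 0, 0], 5.5],
    [[0.8, 3.3, 0], [0, 0, 0], 5.5],
    [[0.9, 3.4, 0], [0, 0, 0], 5.5],
    [[0.9, 3.4, 0], [0, 0, 0], 5.5],
    [[0.9, 3.4, 0], [0, 0, 0], 5.5],
    [[0.9, 3.4, 0], [0, 0, 0], 5.5],
    [[0.9, 3.4, 0], [0, 0, 0], 5.5],
    [[0.9, 3, 0], [0, 0, 0], 5.5],
    [[0, 0, 0], [0, 0, 0], 5.5],
    [[0, 0, 0], [0, 0, 0], 5.5]
  ]
}}

```text
clock: 10.2
position: [0.5139, -0.0363, 0.3028]
tool_rot: [-3.141, -0.001, 2.681]
force: [0.2, -0.8, 0.1]
grip_width: 0.0551
finger_force: 0.0
```

```bash
python3 - <<'E'
from h import *
f=grab('wrist'); g=cv2.cvtColor(f['frame'],cv2.COLOR_RGB2GRAY)
for n,z in dict(round_mid=.014,round_end=0).items():
    print(n,[(np.round(x['p'],2),np.round(x['at']),np.round(onz(f,x['at'],z)[:2],4)) for x in bot.mark_of(n,f)[:2]])
for x in bot.find_in('round_mid',f)[:2]:
    print(x)
go([.514,-.037,.03],2.684)
E
```

```text
round_mid [(np.float64(0.79), array([256., 185.]), array([ 0.5143, -0.0397])), (np.float64(0.34), array([  4., 247.]), array([ 0.4601, -0.2916]))]
round_end [(np.float64(0.71), array([256., 179.]), array([ 0.5128, -0.0383]))]
{'rect': [240.3, 163.3, 34.8, 41.0], 'p': 0.82}
{'rect': [262.3, 194.8, 209.3, 188.4], 'p': 0.51}
now gp [ 0.514  -0.0377  0.1487] rot [-3.141 -0.     2.678] t 10.4 grip 0.0552
shift now-axes cm [ 0.03  0.08 11.87] turn z -0.006 | shift after-turn axes cm [ 0.03  0.07 11.87]
```

Centred over the round offcut. Next: descend, grip, lift and carry it to the bin.

>>> {"api": "arm_command", "payload": {
  "deltas": [
    [[0, 0, 2], [0, 0, 0], 5.5],
    [[0, 0, 3], [0, 0, 0], 5.5],
    [[0, 0, 3], [0, 0, 0], 5.5],
    [[0, 0, 2.3], [0, 0, 0], 5.5],
    [[0, 0, 1.7], [0, 0, 0], 5.5],
    [[0, 0, 0], [0, 0, 0], 1.5],
    [[0, 0, 0], [0, 0, 0], 1.5],
    [[0, 0, 0], [0, 0, 0], 1.5],
    [[0, 0, 0], [0, 0, 0], 1.5],
    [[0, 0, 0], [0, 0, 0], 1.5],
    [[0, 0, 0], [0, 0, 0], 1.5],
    [[0, 0, -2], [0, 0, 0], 1.5],
    [[0, 0, -3], [0, 0, 0], 1.5],
    [[0, 0, -3], [0, 0, 0], 1.5],
    [[0, 0, -3], [0, 0, 0], 1.5],
    [[0, 0, -1], [0, 0, 0], 1.5]
  ]
}}

```text
clock: 12.0
position: [0.5146, -0.0367, 0.3065]
tool_rot: [3.14, 0.003, 2.68]
force: [-0.0, -0.4, -0.3]
grip_width: 0.0285
finger_force: 39.6
```

```bash
python3 - <<'E'
from h import *
go([.42,-.335,.055],2.684)
E
```

```text
now gp [ 0.5146 -0.0367  0.1518] rot [3.14e+00 3.00e-03 2.68e+00] t 12.0 grip 0.0285
shift now-axes cm [ -4.79 -30.93   9.64] turn z -0.004 | shift after-turn axes cm [ -4.69 -30.94   9.68]
```

>>> {"api": "arm_command", "payload": {
  "deltas": [
    [[-0.4, -2.4, 0], [0, 0, 0], 1.5],
    [[-0.5, -3.2, 0], [0, 0, 0], 1.5],
    [[-0.5, -3.2, 0], [0, 0, 0], 1.5],
    [[-0.5, -3.2, 0], [0, 0, 0], 1.5],
    [[-0.5, -3.2, 0], [0, 0, 0], 1.5],
    [[-0.5, -3.2, 0], [0, 0, 0], 1.5],
    [[-0.5, -3.2, 0], [0, 0, 0], 1.5],
    [[-0.5, -3.2, 0], [0, 0, 0], 1.5],
    [[-0.5, -3.2, 0], [0, 0, 0], 1.5],
    [[-0.3, -2.9, 0], [0, 0, 0], 1.5],
    [[0, 0, 2], [0, 0, 0], 1.5],
    [[0, 0, 3], [0, 0, 0], 1.5],
    [[0, 0, 3], [0, 0, 0], 1.5],
    [[0, 0, 1.6], [0, 0, 0], 1.5],
    [[0, 0, 0], [0, 0, 0], 1.5],
    [[0, 0, 0], [0, 0, 0], 4.5],
    [[0, 0, 0], [0, 0, 0], 4.5],
    [[0, 0, 0], [0, 0, 0], 4.5],
    [[0, 0, 0], [0, 0, 0], 4.5]
  ]
}}

```text
clock: 13.9
position: [0.4187, -0.3344, 0.2084]
tool_rot: [-3.141, 0.001, 2.68]
force: [-0.1, -0.4, 0.3]
grip_width: 0.0452
finger_force: 0.0
```

>>> {"api": "arm_command", "payload": {
  "deltas": [
    [[0, 0, -2], [0, 0, 0], 4.5],
    [[0, 0, -3], [0, 0, 0], 4.5],
    [[0, 0, -3], [0, 0, 0], 4.5],
    [[0, 0, -3], [0, 0, 0], 5.5],
    [[0, 0, 0], [0, 0, 0], 5.5]
  ]
}}

```text
clock: 14.4
position: [0.4191, -0.3348, 0.3215]
tool_rot: [-3.141, 0.006, 2.68]
force: [0.0, -0.5, 0.2]
grip_width: 0.0549
finger_force: 0.0
```

```bash
python3 - <<'E'
from h import *
f=grab('wrist'); save(f,'w3.png')
for n in ('bar_mid','round_mid'):
    print(n,[(np.round(x['p'],2),np.round(x['at']),np.round(onz(f,x['at'],.017)[:2],4)) for x in bot.mark_of(n,f)[:2]])
go([.451,.325,.2],3.18)
E
```

```text
bar_mid [(np.float64(0.89), array([312., 200.]), array([ 0.4619, -0.3005]))]
round_mid [(np.float64(0.89), array([257., 175.]), array([ 0.4174, -0.3356]))]
now gp [ 0.4184 -0.3341  0.1629] rot [3.142 0.    2.68 ] t 14.55 grip 0.0552
shift now-axes cm [26.45 60.46 -3.71] turn z -0.5 | shift after-turn axes cm [-5.79 65.74 -3.71]
```

View pics/w3.png

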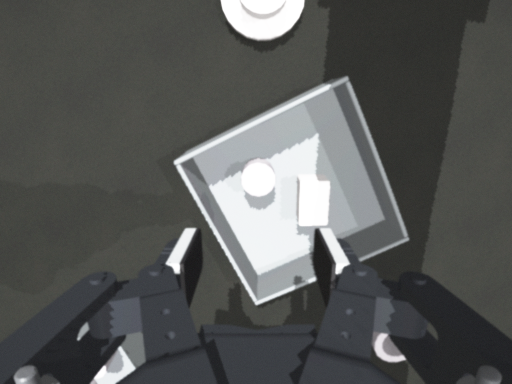

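Both offcuts lie in the bin, the round at (257,175) and the bar at (312,200). Moving to the wedge.

>>> {"api": "arm_command", "payload": {
  "deltas": [
    [[0, 0, -1], [0, 0, -0.1], 6],
    [[0, 0, -1], [0, 0, -0.1], 6],
    [[0, 0, -1], [0, 0, -0.1], 6],
    [[0, 0, -0.7], [0, 0, -0.1], 6],
    [[0, 0, 0], [0, 0, -0.1], 6],
    [[-0.6, 3, 0], [0, 0, 0], 6],
    [[-0.6, 3.7, 0], [0, 0, 0], 6],
    [[-0.6, 3.7, 0], [0, 0, 0], 6],
    [[-0.6, 3.7, 0], [0, 0, 0], 6],
    [[-0.6, 3.7, 0], [0, 0, 0], 6],
    [[-0.6, 3.7, 0], [0, 0, 0], 6],
    [[-0.6, 3.7, 0], [0, 0, 0], 6],
    [[-0.6, 3.7, 0], [0, 0, 0], 6],
    [[-0.5, 3.7, 0], [0, 0, 0], 6],
    [[-0.5, 3.7, 0], [0, 0, 0], 6]
  ]
}}

```text
clock: 16.05
position: [0.4624, 0.0322, 0.3538]
tool_rot: [3.142, -0.002, -3.103]
force: [-0.1, 0.1, -0.7]
grip_width: 0.06
finger_force: 0.0
```

>>> {"api": "arm_command", "payload": {
  "deltas": [
    [[0, 3.7, 0], [0, 0, 0], 6],
    [[0, 3.7, 0], [0, 0, 0], 6],
    [[0, 3.7, 0], [0, 0, 0], 6],
    [[0, 3.7, 0], [0, 0, 0], 6],
    [[0, 3.7, 0], [0, 0, 0], 6],
    [[0, 3.7, 0], [0, 0, 0], 6],
    [[0, 3.7, 0], [0, 0, 0], 6],
    [[0, 3, 0], [0, 0, 0], 6],
    [[0, 0, 0], [0, 0, 0], 6],
    [[0, 0, 0], [0, 0, 0], 6]
  ]
}}

```text
clock: 17.05
position: [0.4513, 0.3196, 0.3534]
tool_rot: [-3.14, -0.002, -3.102]
force: [0.0, -0.8, 0.0]
grip_width: 0.0602
finger_force: 0.0
```

```bash
python3 - <<'E'
from h import *
f=grab('wrist'); save(f,'w4.png')
for n,z in dict(wedge_grip=.018,wedge_tip=.002,wedge=0).items():
    print(n,[(np.round(x['p'],2),np.round(x['at']),np.round(onz(f,x['at'],z)[:2],4)) for x in bot.mark_of(n,f)[:2]])
go([.451,.325,.03],3.18)
E
```

```text
wedge_grip [(np.float64(0.98), array([259., 169.]), array([0.4478, 0.3195]))]
wedge_tip [(np.float64(0.57), array([269., 248.]), array([0.5436, 0.3345]))]
wedge [(np.float64(0.93), array([264., 198.]), array([0.4841, 0.3261]))]
now gp [0.4519 0.3185 0.1998] rot [-3.141 -0.    -3.105] t 17.25 grip 0.0599
shift now-axes cm [ 0.06  0.67 16.98] turn z -0.002 | shift after-turn axes cm [ 0.07  0.66 16.98]
```

View pics/w4.png

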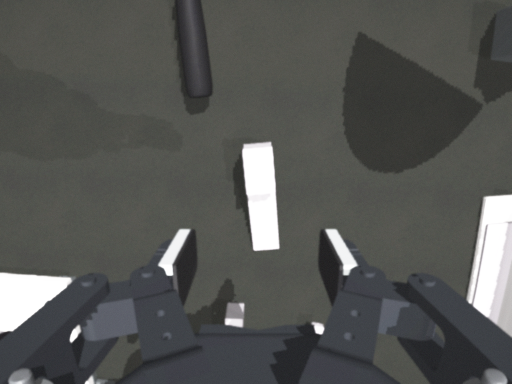

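The wedge lies at (259,169)–(269,248), thin end away from the robot, with a yaw of about 0.145 rad. Turning the tool to match and gripping it.

>>> {"api": "arm_command", "payload": {
  "deltas": [
    [[0, 0, 2], [0, 0, -0.107], 6],
    [[0.3, 0.2, 3], [0, 0, 0], 6],
    [[0, 0, 3], [0, 0, 0], 6],
    [[0, 0, 3], [0, 0, 0], 6],
    [[0, 0, 2.5], [0, 0, 0], 6],
    [[0, 0, 2], [0, 0, 0], 6],
    [[0, 0, 1.6], [0, 0, 0], 6],
    [[0, 0, 0], [0, 0, 0], 6],
    [[0, 0, 0], [0, 0, 0], 1.5],
    [[0, 0, 0], [0, 0, 0], 1.5],
    [[0, 0, 0], [0, 0, 0], 1.5],
    [[0, 0, 0], [0, 0, 0], 1.5],
    [[0, 0, 0], [0, 0, 0], 1.5],
    [[0, 0, 0], [0, 0, 0], 1.5],
    [[0, 0, 0], [0, 0, 0], 1.5],
    [[0, 0, 0], [0, 0, 0], 1.5]
  ],
  "newtons": 80
}}

```text
clock: 18.85
position: [0.4488, 0.3209, 0.185]
tool_rot: [3.141, 0.001, -2.997]
force: [-1.2, -1.9, 8.9]
grip_width: 0.0265
finger_force: 79.6
```

```bash
python3 - <<'E'
from h import *
print(bot.observe()['finger_force'],bot.observe()['force'])
go([.451,.325,.12],3.18)
E
```

```text
79.64804649353027 [-1.1540674  -1.88958039  8.89799138]
now gp [0.4488 0.3209 0.0303] rot [ 3.141e+00  1.000e-03 -2.997e+00] t 18.85 grip 0.0265
shift now-axes cm [-0.29  0.37 -8.97] turn z 0.106 | shift after-turn axes cm [-0.24  0.4  -8.97]
```

>>> {"api": "arm_command", "payload": {
  "deltas": [
    [[0, 0, -1], [0, 0, 0], 1.5],
    [[0, 0, -2], [0, 0, 0], 1.5],
    [[0, 0, -2], [0, 0, 0.06], 1.5],
    [[0, 0, -1], [0, 0, 0.061], 1.5],
    [[0.15, -2, 0], [0, 0, 0], 1.5],
    [[0, -3, 0], [0, 0, 0], 1.5],
    [[0, -3, 0], [0, 0, 0], 1.5],
    [[0, -3, 0], [0, 0, 0], 1.5],
    [[0, -3, 0], [0, 0, 0], 1.5],
    [[0, -3, 0], [0, 0, 0], 1.5],
    [[0, -3, 0], [0, 0, 0], 1.5],
    [[0, -3, 0], [0, 0, 0], 1.5],
    [[0, -3, 0], [0, 0, 0], 1.5],
    [[0, -3, 0], [0, 0, 0], 1.5],
    [[0, -2.3, 0], [0, 0, 0], 1.5],
    [[0, 0, 2], [0, 0, 0], 1.5],
    [[0, 0, 2], [0, 0, 0], 1.5],
    [[0, 0, 0], [0, 0, 0], 1.5],
    [[0, 0, 0], [0, 0, 0], 1.5]
  ]
}}

```text
clock: 20.75
position: [0.4545, 0.0082, 0.2045]
tool_rot: [-3.142, 0.0, -3.117]
force: [-0.2, 0.0, -2.5]
grip_width: 0.0271
finger_force: 79.1
```

```bash
python3 - <<'E'
from h import *
s=bot.observe(); print(s['position'],s['tool_rot'],s['force'])
for c in ('wrist','top','scene'):
    f=grab(c); save(f,c+'5.png')
    h=s['position'][2]-.155-.030
    for n,z in dict(front=0,edge=.01,wedge_grip=.018+h,wedge_tip=.002+h).items():
        print(c,n,[(np.round(x['p'],2),np.round(x['at']),np.round(onz(f,x['at'],z)[:2],4)) for x in bot.mark_of(n,f)[:2]])
f=cv2.imread('pics/top5.png')[110:200,190:320]; cv2.imwrite('pics/top5c.png',np.hstack([cv2.resize(f,None,fx=5,fy=5,interpolation=cv2.INTER_CUBIC)]))
E
```

```text
[0.45453842 0.00822308 0.20447235] [-3.14151127e+00  4.53115598e-05 -3.11712682e+00] [-0.23122804  0.00872545 -2.52209291]
wrist front []
wrist edge []
wrist wedge_grip [(np.float64(0.77), array([257., 242.]), array([0.4514, 0.0066]))]
wrist wedge_tip []
top front [(np.float64(0.56), array([255., 174.]), array([0.5883, 0.007 ]))]
top edge [(np.float64(0.7), array([254., 174.]), array([0.586, 0.008]))]
top wedge_grip [(np.float64(0.61), array([195., 154.]), array([0.6312, 0.1482]))]
top wedge_tip []
scene front [(np.float64(0.86), array([242., 221.]), array([0.582 , 0.0112])), (np.float64(0.56), array([366., 178.]), array([0.2736, 0.2445]))]
scene edge [(np.float64(0.67), array([240., 222.]), array([0.5988, 0.0154]))]
scene wedge_grip [(np.float64(0.72), array([260., 182.]), array([0.4614, 0.0031]))]
scene wedge_tip [(np.float64(0.73), array([246., 209.]), array([0.5614, 0.0107]))]
```

View pics/wrist5.png

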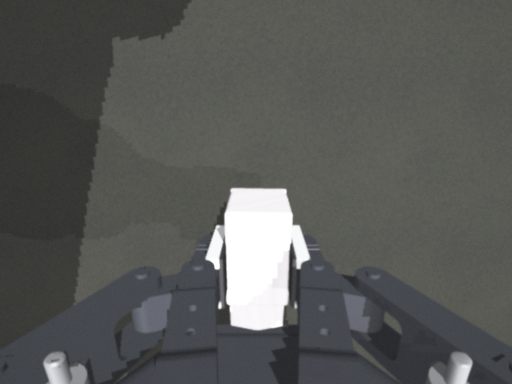

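View pics/top5c.png

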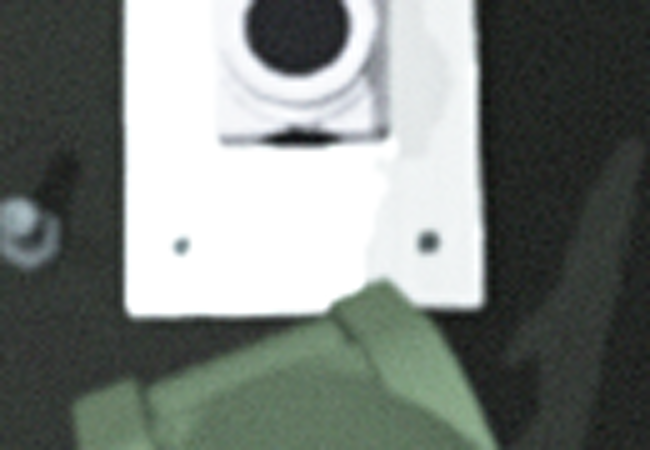

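The wedge is square in the fingers. In the top view the plate's front corners are at crop (126,317) and (485,305).

```bash
python3 - <<'E'
from h import *
f=grab('top')
P=lambda x,y,z=.022: onz(f,((x+.5)/5-.5+190,(y+.5)/5-.5+110),z)[:2]
L,Rr=P(126,317),P(485,305); l0,r0=P(125,2),P(475,2); h1,h2=P(181,246),P(429,242)
print(L,Rr,(L+Rr)/2,np.linalg.norm(L-Rr)); a=lambda v:np.arctan2(v[1],v[0])
print('yaw',a(L-Rr)-np.pi/2,a(h1-h2)-np.pi/2,a(l0-L),a(r0-Rr))
# scene view: edge line of plate
f=grab('scene'); g=f['frame'][190:320,140:300]
cv2.imwrite('pics/scene6.png',cv2.cvtColor(cv2.resize(g,None,fx=4.5,fy=4.5,interpolation=cv2.INTER_CUBIC),cv2.COLOR_RGB2BGR))
E
```

```text
[0.58723143 0.10244921] [ 0.59168024 -0.07037619] [0.58945584 0.01603651] 0.17288264555316127
yaw 0.025735940580083216 0.007362490018773871 0.016892916916464305 0.014039981962347799
```

View pics/scene6.png

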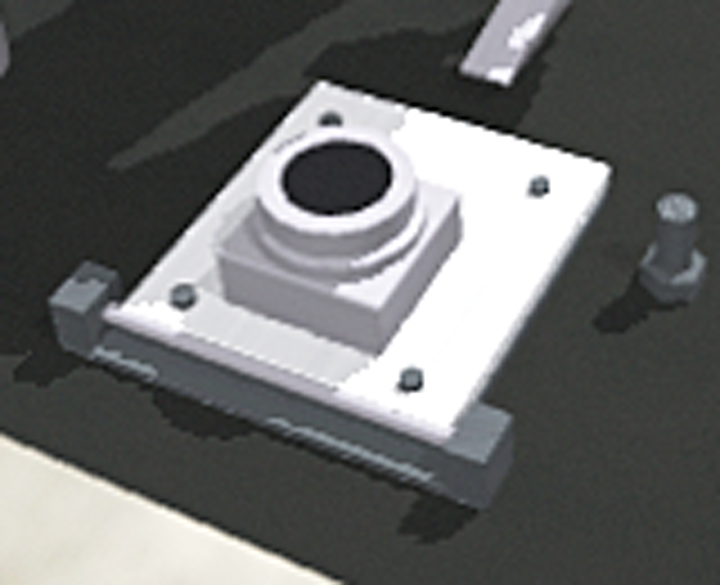

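```bash
python3 - <<'E'
from h import *
f=grab('scene')
P=lambda x,y,z=.022: onz(f,((x+.5)/4.5-.5+140,(y+.5)/4.5-.5+190),z)[:2]
L,Rr=P(610,166),P(320,82); B=P(455,440); 
print('scene L,R',L,Rr,(L+Rr)/2,np.linalg.norm(L-Rr)); a=lambda v:np.arctan2(v[1],v[0]); print('yaw',a(L-Rr)-np.pi/2,a(B-L))
s=bot.observe(); h=s['position'][2]-.155-.030; print('tip', P(463,70,.004+h),P(510,82,.0+h), 'expect',s['position'][0]+.0975,s['position'][1]+.0975*.024)
E
```

```text
scene L,R [0.5896615  0.10105636] [ 0.59362938 -0.06839481] [0.59164544 0.01633077] 0.1694976229325024
yaw 0.02341179100221713 0.04869193682925824
tip [ 0.55217302 -0.00224207] [0.54627113 0.02338901] expect 0.5519492094218253 0.01040129986460937
```

Both views put the front edge at about (0.591, 0.015) with a yaw of 0.022. Next: shift 4 mm sideways and set the wedge down.

>>> {"api": "arm_command", "payload": {
  "deltas": [
    [[0, 0.4, 0.8], [0, 0, 0], 1.5],
    [[0, 0, 0.6], [0, 0, 0], 1.5],
    [[0, 0, 0.3], [0, 0, 0], 1.5],
    [[0, 0, 0.15], [0, 0, 0], 1.5],
    [[0, 0, 0], [0, 0, 0], 1.5],
    [[0, 0, 0], [0, 0, 0], 1.5]
  ]
}}

```text
clock: 22.25
position: [0.4543, 0.0121, 0.1851]
tool_rot: [-3.142, -0.0, -3.117]
force: [0.2, -0.5, -2.1]
grip_width: 0.0266
finger_force: 79.5
```

>>> {"api": "arm_command", "payload": {
  "deltas": [
    [[0, 0, 0.05], [0, 0, 0], 1.5],
    [[0, 0, 0], [0, 0, 0], 1.5]
  ]
}}

```text
clock: 22.45
position: [0.4543, 0.0121, 0.185]
tool_rot: [-3.141, 0.0, -3.117]
force: [-3.7, 0.7, 11.8]
grip_width: 0.0263
finger_force: 81.2
```

>>> {"api": "arm_command", "payload": {
  "deltas": [
    [[0, 0, 0.05], [0, 0, 0], 1.5],
    [[0, 0, 0], [0, 0, 0], 1.5]
  ]
}}

```text
clock: 22.65
position: [0.4543, 0.0121, 0.185]
tool_rot: [-3.141, 0.0, -3.117]
force: [-6.5, -0.1, 28.5]
grip_width: 0.0265
finger_force: 83.4
```

>>> {"api": "arm_command", "payload": {
  "deltas": [
    [[0, 0, -0.06], [0, 0, 0], 1.5],
    [[-0.6, 0, 0], [0, 0, 0], 1.5],
    [[-0.8, 0, 0], [0, 0, 0], 1.5],
    [[-0.8, 0, 0], [0, 0, 0], 1.5],
    [[-0.8, 0, 0], [0, 0, 0], 1.5],
    [[-0.8, 0, 0], [0, 0, 0], 1.5],
    [[-0.8, 0, 0], [0, 0, 0], 1.5],
    [[-0.8, 0, 0], [0, 0, 0], 1.5],
    [[-0.6, 0, 0], [0, 0, 0], 1.5],
    [[0, 0, 0], [0, 0, 0], 1.5]
  ]
}}

```text
clock: 23.65
position: [0.5143, 0.0133, 0.185]
tool_rot: [-3.141, -0.001, -3.118]
force: [-7.2, -0.8, 15.6]
grip_width: 0.0265
finger_force: 81.7
```

>>> {"api": "arm_command", "payload": {
  "deltas": [
    [[-0.2, 0, 0], [0, 0, 0], 1.5],
    [[-0.2, 0, 0], [0, 0, 0], 1.5]
  ]
}}

```text
clock: 23.85
position: [0.517, 0.0134, 0.185]
tool_rot: [-3.141, -0.004, -3.118]
force: [-17.2, -0.2, 23.8]
grip_width: 0.0267
finger_force: 83.0
```

>>> {"api": "arm_command", "payload": {
  "deltas": [
    [[-0.2, 0, 0], [0, 0, 0], 1.5],
    [[-0.2, 0, 0], [0, 0, 0], 1.5]
  ]
}}

```text
clock: 24.05
position: [0.5212, 0.0135, 0.185]
tool_rot: [-3.141, -0.004, -3.118]
force: [-16.7, -0.9, 24.1]
grip_width: 0.0266
finger_force: 82.9
```

>>> {"api": "arm_command", "payload": {
  "deltas": [
    [[-0.2, 0, 0], [0, 0, 0], 1.5],
    [[-0.2, 0, 0], [0, 0, 0], 1.5]
  ]
}}

```text
clock: 24.25
position: [0.5252, 0.0136, 0.185]
tool_rot: [-3.141, -0.004, -3.118]
force: [-16.4, -1.2, 24.2]
grip_width: 0.0266
finger_force: 82.9
```

>>> {"api": "arm_command", "payload": {
  "deltas": [
    [[-0.2, 0, 0], [0, 0, 0], 1.5],
    [[-0.2, 0, 0], [0, 0, 0], 1.5]
  ]
}}

```text
clock: 24.45
position: [0.5276, 0.0137, 0.185]
tool_rot: [-3.14, -0.008, -3.117]
force: [-33.2, 0.5, 43.2]
grip_width: 0.0266
finger_force: 85.3
```

The resisting force has jumped, so I'll look before pushing further.

```bash
python3 - <<'E'
from h import *
s=bot.observe(); print({k:np.round(s[k],4) for k in ('position','tool_rot','force','moment')})
f=grab('scene'); s=bot.observe();print(s['force'],s['position'])
g=f['frame'][180:280,180:320]
cv2.imwrite('pics/scene7.png',cv2.cvtColor(cv2.resize(g,None,fx=5.5,fy=5.5,interpolation=cv2.INTER_CUBIC),cv2.COLOR_RGB2BGR))
E
```

```text
{'position': array([0.5276, 0.0137, 0.185 ]), 'tool_rot': array([-3.1399, -0.0081, -3.1175]), 'force': array([-33.2057,   0.5267,  43.2425]), 'moment': array([1.9150e-01, 6.6008e+00, 5.9000e-03])}
[-28.98982193  -0.05495991  36.47878907] [0.5279466  0.01368662 0.18497188]
```

View pics/scene7.png

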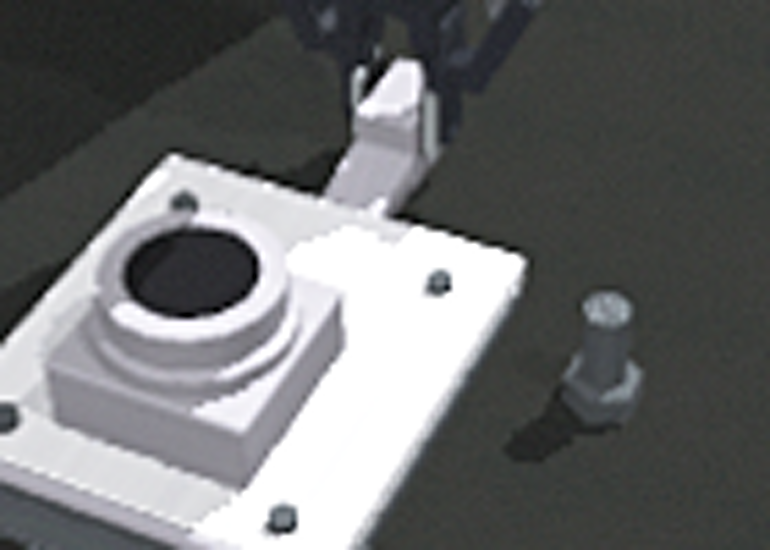

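The picture shows the wedge entering normally, so the load is mostly down-force jamming. I'll ease off vertically.

>>> {"api": "arm_command", "payload": {
  "deltas": [
    [[0, 0, -0.05], [0, 0, 0], 1.5],
    [[0, 0, 0], [0, 0, 0], 1.5]
  ]
}}

```text
clock: 24.7
position: [0.5295, 0.0137, 0.1851]
tool_rot: [-3.141, -0.003, -3.118]
force: [-11.1, 0.3, 9.8]
grip_width: 0.0266
finger_force: 80.8
```

>>> {"api": "arm_command", "payload": {
  "deltas": [
    [[0, 0, -0.03], [0, 0, 0], 1.5],
    [[0, 0, 0], [0, 0, 0], 1.5]
  ]
}}

```text
clock: 24.9
position: [0.5296, 0.0137, 0.1851]
tool_rot: [-3.141, -0.003, -3.118]
force: [-6.0, -0.2, -0.2]
grip_width: 0.0267
finger_force: 79.7
```

```bash
python3 - <<'E'
from h import *
s=bot.observe(); print({k:np.round(s[k],4) for k in ('position','tool_rot','force','moment')})
E
```

```text
{'position': array([0.5296, 0.0137, 0.1851]), 'tool_rot': array([-3.1411e+00, -2.6000e-03, -3.1176e+00]), 'force': array([-6.032 , -0.1616, -0.227 ]), 'moment': array([-0.0705,  1.2675, -0.0209])}
```

>>> {"api": "arm_command", "payload": {
  "deltas": [
    [[-0.15, 0, 0], [0, 0, 0], 1.5],
    [[-0.15, 0, 0], [0, 0, 0], 1.5],
    [[0, 0, 0], [0, 0, 0], 1.5]
  ]
}}

```text
clock: 25.2
position: [0.5328, 0.0138, 0.1851]
tool_rot: [-3.141, -0.002, -3.118]
force: [-5.0, -0.4, -1.2]
grip_width: 0.0269
finger_force: 79.7
```

>>> {"api": "arm_command", "payload": {
  "deltas": [
    [[-0.15, 0, 0], [0, 0, 0], 1.5],
    [[-0.15, 0, 0], [0, 0, 0], 1.5],
    [[0, 0, 0], [0, 0, 0], 1.5]
  ]
}}

```text
clock: 25.5
position: [0.5358, 0.0139, 0.1851]
tool_rot: [-3.141, -0.002, -3.118]
force: [-5.5, 0.2, -1.3]
grip_width: 0.0267
finger_force: 79.7
```

```bash
python3 - <<'E'
from h import *
s=bot.observe(); print({k:np.round(s[k],4) for k in ('position','tool_rot','force','moment')})
f=grab('scene'); save(f,'scene8.png')
E
```

```text
{'position': array([0.5358, 0.0139, 0.1851]), 'tool_rot': array([-3.1412e+00, -2.3000e-03, -3.1176e+00]), 'force': array([-5.4702,  0.168 , -1.3039]), 'moment': array([-0.0333,  0.9279, -0.0294])}
```

```bash
cat > lift.py <<'E'
from h import *
import sys
f=grab('scene'); save(f,sys.argv[1])
a=cv2.imread('pics/scene0.png',0); b=cv2.imread('pics/'+sys.argv[1],0)
# px from crop scene6 (holes, corner, bolt ref, bin-side refs)
C=lambda x,y:((x+.5)/4.5-.5+140,(y+.5)/4.5-.5+190)
pts={'holeFL':C(540,186),'holeFR':C(331,121),'cornL':C(608,168),'cornR':C(320,84),'holeBL':C(412,379),'holeBR':C(183,296),'bolt':C(675,235)}
p=np.array(list(pts.values()),np.float32)[:,None]
q,st,e=cv2.calcOpticalFlowPyrLK(a,b,p,None,winSize=(13,13),maxLevel=1)
up=np.array([0,0,.004])
for i,n in enumerate(pts):
    w=onz(f,p[i,0],.022); x0=proj(f,[w])[0]; x1=proj(f,[w+up])[0]
    print(n,'moved px',np.round((q-p)[i,0],2),'per 4mm up',np.round(x1-x0,2),'world',np.round(w[:2],3))
E
python3 lift.py scene9.png
```

```text
holeFL moved px [-0.11 -0.5 ] per 4mm up [-0.01 -1.32] world [0.618 0.075]
holeFR moved px [-0.21 -0.2 ] per 4mm up [-0.13 -1.29] world [ 0.619 -0.046]
cornL moved px [-0.21 -0.79] per 4mm up [ 0.04 -1.32] world [0.591 0.101]
cornR moved px [-0.19 -0.81] per 4mm up [-0.13 -1.28] world [ 0.595 -0.067]
holeBL moved px [-0.2   0.34] per 4mm up [-0.1  -1.36] world [0.757 0.077]
holeBR moved px [-0.06  0.02] per 4mm up [-0.25 -1.34] world [ 0.758 -0.044]
bolt moved px [-0.17  1.53] per 4mm up [ 0.08 -1.33] world [0.622 0.149]
```

>>> {"api": "arm_command", "payload": {
  "deltas": [
    [[-0.15, 0, 0], [0, 0, 0], 1.5],
    [[-0.15, 0, 0], [0, 0, 0], 1.5],
    [[-0.2, 0, 0], [0, 0, 0], 1.5],
    [[0, 0, 0], [0, 0, 0], 1.5],
    [[0, 0, 0], [0, 0, 0], 1.5]
  ]
}}

```text
clock: 26.1
position: [0.541, 0.014, 0.1852]
tool_rot: [-3.141, -0.002, -3.118]
force: [-4.6, -0.1, -3.0]
grip_width: 0.0267
finger_force: 79.4
```

```bash
python3 lift.py scene10.png; python3 - <<'E'
from h import *
f=grab('scene'); print([(x['p'],x['at'],onz(f,x['at'],0)[:2]) for x in bot.mark_of('bolt',f)[:2]])
f=grab('top'); print([(x['p'],x['at'],onz(f,x['at'],0)[:2]) for x in bot.mark_of('bolt',f)[:2]])
a=cv2.imread('pics/scene0.png')[180:300,180:310];b=cv2.imread('pics/scene10.png')[180:300,180:310]
cv2.imwrite('pics/cmp.png',cv2.resize(np.hstack([a,b]),None,fx=3,fy=3,interpolation=cv2.INTER_CUBIC))
E
```

```text
holeFL moved px [-0.14 -0.69] per 4mm up [-0.01 -1.32] world [0.618 0.075]
holeFR moved px [-0.12 -0.52] per 4mm up [-0.13 -1.29] world [ 0.619 -0.046]
cornL moved px [-0.2  -1.22] per 4mm up [ 0.04 -1.32] world [0.591 0.101]
cornR moved px [-0.17 -1.14] per 4mm up [-0.13 -1.28] world [ 0.595 -0.067]
holeBL moved px [-0.19  0.34] per 4mm up [-0.1  -1.36] world [0.757 0.077]
holeBR moved px [-0.09  0.01] per 4mm up [-0.25 -1.34] world [ 0.758 -0.044]
bolt moved px [-0.17  1.54] per 4mm up [ 0.08 -1.33] world [0.622 0.149]
[(0.5, [289.3, 251.2], array([0.6284256 , 0.15196216]))]
[(0.44, [193.3, 158.8], array([0.62861442, 0.15915181]))]
```

View pics/cmp.png

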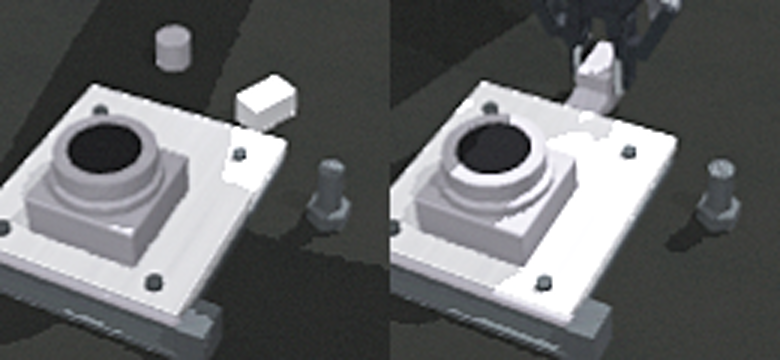

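The comparison shows the bolt unmoved, with only the lighting changed, and the plate's front corners up about 1.2 px. That is a lift of about 3.6 mm, and the insertion depth predicts about 4 mm. Handing in.

```bash
python3 -c "
from workcell import bot
print(bot.job_done())"
```

```text
the job is handed in; nothing more can be done
None
```

I handed the job in at about 26 s: both offcuts are in the bin, and the wedge, still gripped, holds the plate's front edge up about 3.6–4 mm (from the camera and the insertion depth); the result of the judging was not shown.

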